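# Feel along a niche's new brass edge trim

## Robot

A 7-joint arm with a two-finger parallel gripper is mounted at the origin on the work surface. World frame = base frame: x ahead of the robot, y to its left, z up, the work surface at z = 0. Lengths are in m, angles in rad, forces in N, time in s.
With the tool pointing down it reaches from about 0.4 to 0.9 m from the base axis. Payload 5.5 kg.
Tool frame: the origin (TCP) lies between the finger pads; the fingertips stand 25 mm ahead of it and the grasp point (between the pads) lies 6 mm ahead of it; z points along the fingers, y is the line along which they close (so a half turn about z gives the same grasp; the last joint's range is limited). The gripper opens to 85 mm and grips with 20 to 120 N. Pads are 22 mm wide; open, the fingers measure 114 mm over their backs; the gripper's body (76 mm by 85 mm) begins 54 mm behind the grasp point. The pads swing forward as they close: fully open they stand 13 mm farther back than shut.
Start: joints at [1.508, 0.501, -0.427, 1.55, 0.221, 1.138, -0.21], TCP at [0.208, -0.616, 0.256] pointing down, gripper open.
Joint ranges: [-2.88, 2.88], [-0.31, 2.03], [-1.54, 1.56], [0.2, 2.42], [-1.41, 4.55], [0.19, 2.02], [-2.57, 2.57]. Speed limits (rad/s): [2.57, 2.57, 3.14, 3.14, 3.14, 3.14, 3.14].

## Interface

Orientations are given as a rotation vector (axis times angle).
In Python, from workcell import bot, optics gives the robot as it stands. Calls block until the motion is done:
- bot.move_ptp(position, orientation): joint-space move of the TCP to a pose.
- bot.move_straight(position, attitude=None, speed=0.15, guard=None): straight line of the TCP; attitude=None keeps the orientation; speed is the mean speed in m/s. With guard (N) it stops when the force on the tool has changed by that much, and returns True; else False.
- bot.move_joints(angles): joint-space move.
- bot.open_jaws() and bot.grasp(): open the fingers fully, or close them until they stop; the grip force is fixed at half the most.
- bot.dwell(seconds).
- bot.ik(position, orientation): joint angles nearest the present ones, or None.
- bot.read_state(): the state.
- optics.camera(name): name is "scene" or "side" or "wrist"; returns a dict with "frame" (384x512x3 uint8, red, green, blue), "z_map" (384x512 float32, m along the optical axis (not along the pixel's ray), 0 where there is no reading), "K" (3x3 intrinsics, pixels), "R" (3x3) and "t" (3): a world point X has camera coordinates R X + t; the wrist camera has in their place "hand_eye" (4x4, takes a point from camera to tool coordinates, whose origin is the TCP and whose axes are the flange's). Camera axes: x right, y down, z forward; pixel columns grow to the right and rows downward; lengths in m; the calibration is good to about 2 mm. A picture is of the moment at which its call begins: read the wrist's pose just before it.
A pose or a line that the arm cannot do raises bot.Unreachable and nothing moves.
- bot.hand_in(): hands the job in; it is judged then, once.
The state is a dict: "time_s": time; "joint_positions": joint angles; "qd": joint speeds; "joint_efforts": joint torques, N m; "position": TCP position; "tool_rot": TCP orientation; "ft_force": force on the tool from outside, world axes, zero at the start; "moment": the same for the moment, N m; "opening": finger opening in m; "grasp_force": force on a finger pad.
Only numpy, scipy, OpenCV 4.12 (cv2) and the standard library are available. Lean on these libraries where they do the work, as an engineer would, in place of code of your own. Each camera call takes 0.05 s, during which the arm holds its last target. There are 200 camera calls.

## Task

The brass trim along the bowed front edge of the mosaic niche has just been fitted and must be felt for burrs. First push the aluminium nail file box back into the niche with the fingers until it lies completely off the trim, flat on the mosaic; then, touching lightly all the way, run the fingertips along the top of the trim from its left end (the robot's left) to its right end, and take the hand away. Do not pick up or squeeze anything, do not press hard, and leave the other toiletries where they stand.

Things in the scene. Friction and masses are not known exactly. Their poses are not given: they have to be found in the camera images.
- niche: fixed niche in a thick white plaster wall. Origin at counter height (z=0) below the middle of the brass trim's centre line; x into the niche, y to robot's left. The level grey mosaic sill is 50 mm above the counter, 580 mm wide, rear wall at x=285 mm; side and rear walls rise 100 mm above it. Free counter in front. Toiletries stand along the rear, from x=155 mm on
- trim: brass edge trim, a rigid 15 mm wide band set flush in the sill's front edge, its top 50 mm above the counter. An arc of radius 280 mm (centre line) bulging towards the robot, 366 mm long; its middle stands 58 mm nearer the robot than its ends. Origin and axes of niche
- bow_centre (a point): centre of the trim's arc, at sill height: the trim's centre line lies 280 mm from it, the trim's inner edge 272.5 mm and its outer edge 287.5 mm
- file_box: aluminium nail file box, closed, loose, about 120 g, 36 mm (its x) by 100 mm (its y) by 18 mm tall; origin at the centre of its underside. It lies flat across the trim at the start, its long side roughly along it, its front partly over the sill's front edge
- file_box_a (a point): the -x +y lower corner of the nail file box (box axes)
- file_box_b (a point): the -x -y lower corner of the nail file box (box axes)
- file_box_c (a point): the +x +y lower corner of the nail file box (box axes)
- file_box_d (a point): the +x -y lower corner of the nail file box (box axes)
- trim_1 (a point): point on the top centre line of the brass trim, 18 mm from its left end (robot's left, +y)
- trim_2 (a point): point on the top centre line of the brass trim, 41 mm along the trim to the right of trim_1
- trim_3 (a point): point on the top centre line of the brass trim, 82 mm along the trim to the right of trim_1
- trim_4 (a point): point on the top centre line of the brass trim, 124 mm along the trim to the right of trim_1
- trim_5 (a point): point on the top centre line of the brass trim, 165 mm along the trim to the right of trim_1
- trim_6 (a point): point on the top centre line of the brass trim, 206 mm along the trim to the right of trim_1
- trim_7 (a point): point on the top centre line of the brass trim, 247 mm along the trim to the right of trim_1
- trim_8 (a point): point on the top centre line of the brass trim, 288 mm along the trim to the right of trim_1
- trim_9 (a point): point on the top centre line of the brass trim, 18 mm from its right end (robot's right)
- soap_rack: stainless wire soap rack, about 86 x 94 mm, 36 mm tall, with the soap on it; a loose bystander, origin at the centre of its underside
- soap: cream bar of soap, 50 x 72 x 24 mm, lying on the rack; a loose bystander, origin at the centre of its underside
- massager: black hard-silicone scalp massager with a round handle knob, 74 mm across, 57 mm tall, standing on its prongs; a loose bystander, origin at the centre of its underside
- jar: clear glass jar of cotton balls with a steel lid and turning knob, 82 mm across, 115 mm tall; a loose bystander, origin at the centre of its underside
- duck: yellow plastic duck, about 75 mm long, 72 mm tall; a loose bystander, origin at the centre of its underside
- nail_brush: wooden nail brush lying on its bristles, 42 x 86 x 34 mm; a loose bystander, origin at the centre of its underside
Not all that is in view belongs to the job. What is shaped like the file_box but pink or red is not meant.

How it is judged:
By the outcome, as a careful person would: the job done as asked, in the order asked, and still so for the second after the job is handed in, with the robot touching nothing.
It also fails if it takes over 69 s, if anything falls off the work surface, if the arm or the gripper's body presses on something with over 40 N, if the wrist force passes 120 N, or if a joint passes its speed limit or range.

## Working session

There is one attempt and no reset: what is moved stays moved. The work goes in short steps, each a Python script; the robot and the scene stay as the last script left them, time stands still between calls to the robot, and variables do not carry over. Pictures are saved under pics/ and viewed, at most 10 in all, crops included, and the job is handed in when it is done.

```bash
ls; mkdir -p pics
python3 - <<'E'
from workcell import bot, optics
import numpy as np, cv2
ims=[]
for n in ("scene","side"):
    c=optics.camera(n); np.savez(n+".npz",**c); ims.append(c["frame"])
    cv2.imwrite(f"pics/{n}0.png",cv2.resize(c["frame"][:,:,::-1],(800,600)))
s=bot.read_state(); print({k:np.round(v,3) for k,v in s.items()})
E
```

```text
pics
{'time_s': np.float64(0.1), 'joint_positions': array([ 1.508,  0.502, -0.427,  1.551,  0.221,  1.138, -0.21 ]), 'qd': array([-0.002, -0.   , -0.001, -0.001, -0.   ,  0.002,  0.001]), 'joint_efforts': array([-1.2000e-02, -5.7081e+01, -5.8390e+00, -2.8174e+01,  1.1000e-02,
        6.0000e-03, -0.0000e+00]), 'position': array([ 0.208, -0.615,  0.255]), 'tool_rot': array([-3.098, -0.509,  0.   ]), 'ft_force': array([-0.454, -0.41 , -0.028]), 'moment': array([-0.006,  0.092, -0.036]), 'grasp_force': np.float64(0.0), 'opening': np.float64(0.085)}
```

View pics/scene0.png

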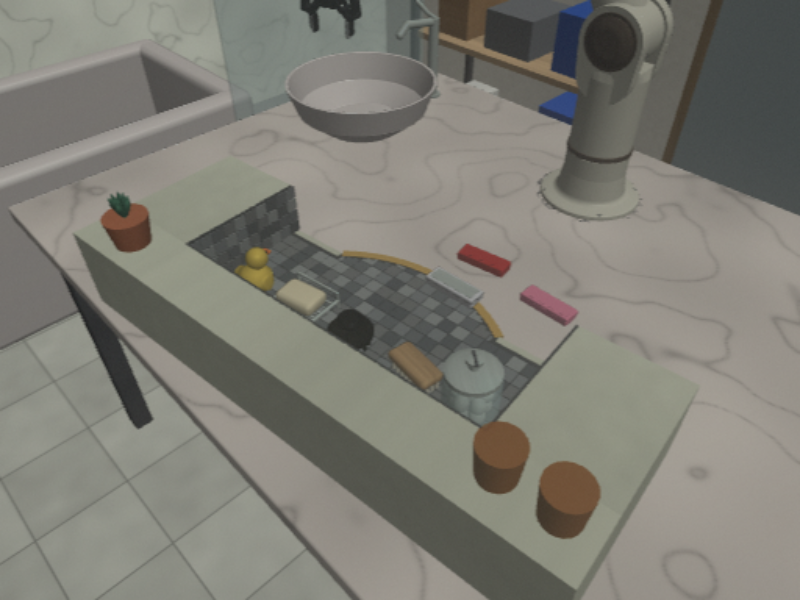

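View pics/side0.png

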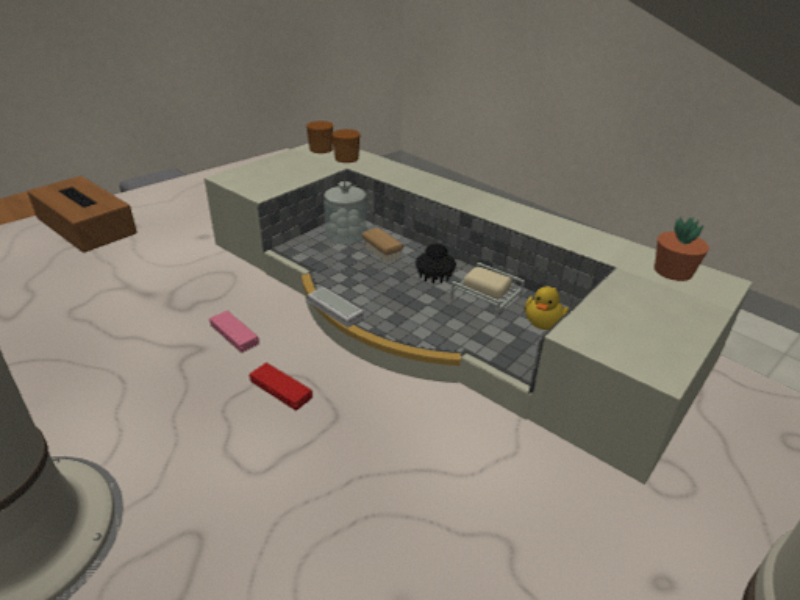

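The scene view (from behind the niche) shows the aluminium box on the trim at about (455,285), with the visible brass running (345,253)–(430,270) and (478,305)–(500,335). The side view shows the box at (335,303) and brass from (305,280) to (460,358). The pink and red boxes are decoys lying on the counter.

```bash
cat > h.py <<'E'
import numpy as np, cv2
from scipy.optimize import least_squares
def world(c):
    z=c["z_map"]; v,u=np.indices(z.shape); K=c["K"]
    P=np.stack([(u-K[0,2])*z/K[0,0],(v-K[1,2])*z/K[1,1],z],-1)
    if "hand_eye" in c: 
        return P@c["hand_eye"][:3,:3].T+c["hand_eye"][:3,3]
    W=(P-c["t"])@c["R"]; W[z==0]=np.nan
    return W
def masks(c,W):
    hsv=cv2.cvtColor(c["frame"],cv2.COLOR_RGB2HSV).astype(int); h,s,v=[hsv[...,i] for i in range(3)]
    brass=(h>10)&(h<28)&(s>90)&(v>80)&(abs(W[...,2]-.05)<.012)
    return hsv,brass
E
python3 - <<'E'
from h import *
allb=[]
for n in ("scene","side"):
    c=dict(np.load(n+".npz")); W=world(c); hsv,b=masks(c,W)
    n_,l,st,ce=cv2.connectedComponentsWithStats(b.astype(np.uint8))
    for i in range(1,n_):
        if st[i,4]>15: p=W[l==i]; print(n,st[i],p.mean(0).round(3),p.min(0).round(3),p.max(0).round(3))
    R0=(280,300,170,200) if n=="scene" else (205,220,185,200)
    # box centre pixel
    u,v=((455,285) if n=="scene" else (335,303)); u=int(u*.64);v=int(v*.64)
    print(n,'box',W[v,u],hsv[v,u], 'cam', (-c["R"].T@c["t"]).round(3))
E
```

```text
scene [219 161  57  14 191] [ 0.527 -0.093  0.05 ] [ 0.492 -0.164  0.047] [ 0.576 -0.015  0.054]
scene [303 194  19  22 128] [0.517 0.138 0.05 ] [0.498 0.098 0.046] [0.538 0.176 0.053]
scene box [0.50757339 0.05433191 0.06968554] [ 47  14 131] cam [1.133 0.57  0.763]
side [193 175   9  14  80] [0.521 0.147 0.05 ] [0.503 0.12  0.042] [0.543 0.173 0.053]
side [203 198  92  36 666] [ 0.521 -0.079  0.047] [ 0.485 -0.168  0.038] [0.577 0.078 0.053]
side box [0.5049152  0.04790863 0.0680628 ] [ 39  18 141] cam [ 0.045 -0.569  0.607]
```

Run:
```python
from workcell import bot, optics
from h import *
from scipy.spatial.transform import Rotation as Ro
s=bot.read_state(); p=s["position"]
down=Ro.from_matrix(np.array([[0,1,0],[1,0,0],[0,0,-1.]]))   # tool y -> world x
down2=Ro.from_euler('x',np.pi)                           # tool y -> -world y
bot.move_straight(p+[0,0,.15],speed=.3)
for d in (down2,):
    for q in ([.5,.02,.38],):
        print(bot.ik(q,d.as_rotvec()))
bot.move_ptp([.5,.02,.38],down2.as_rotvec())
bot.grasp(); bot.dwell(.3)
s=bot.read_state(); c=optics.camera("wrist")
np.savez("wrist.npz",pos=s["position"],rot=s["tool_rot"],**c)
cv2.imwrite("pics/w0.png",cv2.resize(c["frame"][:,:,::-1],(800,600)))
print(s["time_s"],s["position"],s["tool_rot"],s["joint_positions"],s["ft_force"],s["opening"]); print(c["hand_eye"].round(3))
```

```text
[ 0.99875175  0.31104091 -1.31487025  1.7374858   0.30948005  1.33423907
 -1.94940856]
4.3 [0.49998863 0.02001285 0.37997984] [-3.14157143e+00 -5.71149986e-05  7.90661313e-05] [ 0.99870101  0.31107096 -1.31484168  1.7375056   0.30947068  1.33424479
 -1.94939942] [ 0.09888381 -0.24996598 -0.09218299] -0.00010576257463276683
[[ 0.001 -0.966 -0.258  0.066]
 [ 1.     0.001  0.001  0.   ]
 [-0.001 -0.258  0.966 -0.118]
 [ 0.     0.     0.     1.   ]]
```

View pics/w0.png

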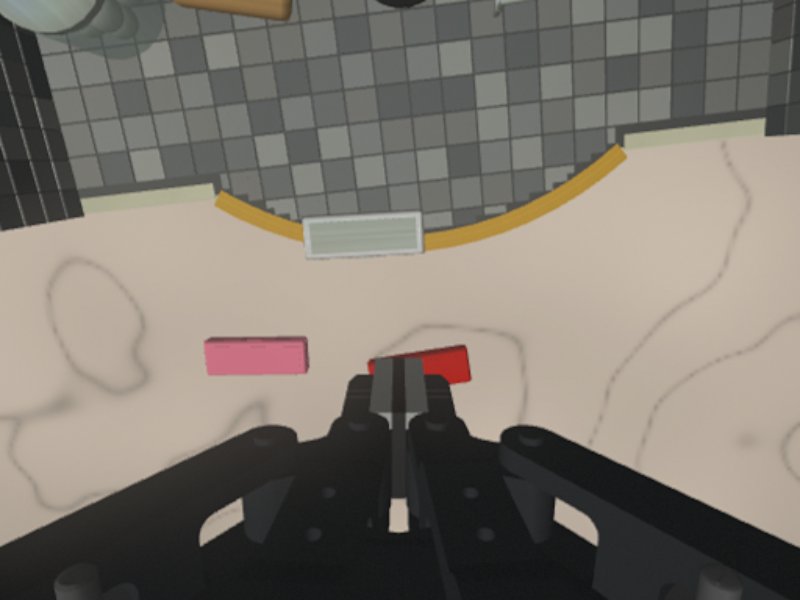

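The wrist view shows the box at (304–424, 213–258) lying across the trim, with brass from (218,198) to (622,152). The niche is yawed slightly, and the closed fingertips are at (400,370).

```bash
cat >> h.py <<'E'
from scipy.spatial.transform import Rotation as Ro
def wristworld(c):
    W=world(c); return W@Ro.from_rotvec(c["rot"]).as_matrix().T+c["pos"]
def boxfit(W):
    m=(W[...,2]>.061)&(W[...,2]<.076)&(abs(W[...,0]-.53)<.09)&(abs(W[...,1]-.06)<.12)
    n,l,st,ce=cv2.connectedComponentsWithStats(m.astype(np.uint8)); i=1+np.argmax(st[1:,4])
    p=W[l==i]; r=cv2.minAreaRect(p[:,:2].astype(np.float32)*1000); return r,p[:,2].mean(),st[i],cv2.boxPoints(r)
E
python3 - <<'E'
from h import *
c=dict(np.load("wrist.npz")); W=wristworld(c); hsv,b=masks(c,W)
b[:, :]&=(W[...,0]>.45)
n,l,st,ce=cv2.connectedComponentsWithStats(b.astype(np.uint8))
P=np.concatenate([W[l==i] for i in range(1,n) if st[i,4]>40]); print(len(P),P.mean(0),st[1:][st[1:,4]>40])
f=lambda x:np.hypot(P[:,0]-x[0],P[:,1]-x[1])-x[2]
for R in (None,.28):
    g=f if R is None else (lambda x:f([*x,R]))
    r=least_squares(g,[.77,0,.28][:3 if R is None else 2],loss='soft_l1',f_scale=.003); print(r.x,np.abs(r.fun).max(),np.sqrt(np.mean(r.fun**2)))
C=r.x; a=np.degrees(np.arctan2(P[:,1]-C[1],-(P[:,0]-C[0]))); print('ang range',a.min(),a.max(),'half should be',np.degrees(.183/.28), 'r',np.percentile(f([*C,0]),[1,99]))
print(np.median(P[:,2]))
r=boxfit(W); print(r)
# sides, check in other cams
for n_ in("scene","side"):
    cc=dict(np.load(n_+".npz")); Wc=world(cc); print(n_,boxfit(Wc)[:2]); _,bb=masks(cc,Wc); Q=Wc[bb&(abs(Wc[...,2]-.05)<.004)]; 
    rr=least_squares(lambda x:np.hypot(Q[:,0]-x[0],Q[:,1]-x[1])-.28,C,loss='soft_l1',f_scale=.003); print(rr.x)
E
```

```text
2203 [ 0.5248857  -0.02218365  0.05006683] [[ 271   92  130   68 1552]
 [ 137  122   58   33  651]]
[0.77463724 0.02951258 0.27934598] 0.007813883745858952 0.004295441394213588
[0.77535084 0.02958079] 0.007831435557923594 0.004295607024309599
ang range -44.157416239128914 30.920671345162795 half should be 37.446884467478796 r [0.27261323 0.28723011]
0.05006203049549074
(((505.18096923828125, 49.218292236328125), (37.53358840942383, 100.32843780517578), 3.250368356704712), np.float64(0.0680302112331055), array([ 193,  134,   79,   32, 2160], dtype=int32), array([[ 4.83600098e+02,  9.82377548e+01],
       [ 4.89288635e+02, -1.92929292e+00],
       [ 5.26761841e+02,  1.98829651e-01],
       [ 5.21073303e+02,  1.00365875e+02]], dtype=float32))
scene (((504.7864990234375, 50.44444274902344), (38.4625358581543, 101.45734405517578), 4.980573654174805), np.float64(0.06777257957321872))
[0.7739902  0.02891389]
side (((504.4187927246094, 48.59617233276367), (38.08271026611328, 100.63269805908203), 3.4182732105255127), np.float64(0.06748281460073105))
[0.77235425 0.02966863]
```

```bash
cat >> h.py <<'E'
C=np.array([.775,.0296]); AMID=np.radians(-6.62); HALF=.183/.28
def tool(yaw): return (Ro.from_euler('z',yaw)*Ro.from_euler('x',np.pi)).as_rotvec()  # tool x along heading yaw
def arc(a,R=.28): return C+R*np.array([-np.cos(a),np.sin(a)])
E
python3 - <<'E'
from workcell import bot, optics
from h import *
yaw=np.radians(3.25); n=np.array([np.cos(yaw),np.sin(yaw)]); face=np.array([.5051,.0492])-.018*n
P=lambda s,z:[*(face+s*n),z]
for a in (AMID+HALF,AMID,AMID-HALF):
    for k in (0,np.pi,-np.pi/2,np.pi/2): q=bot.ik([*arc(a),.08],tool(-a+k)); print(np.degrees(a).round(),k,None if q is None else np.round(q,2))
bot.move_ptp(P(-.04,.16),tool(yaw))
bot.move_straight(P(-.04,.080),speed=.1)
print(bot.read_state()["ft_force"],bot.read_state()["position"])
bot.move_straight(P(-.015,.080),speed=.08)
bot.move_straight(P(.043-.011,.080),speed=.04)
s=bot.read_state();print(s["ft_force"],s["position"])
bot.move_straight(P(-.03,.080),speed=.1)
bot.move_straight(P(-.04,.24),speed=.2); bot.dwell(.2)
s=bot.read_state(); c=optics.camera("wrist"); c.update(pos=s["position"],rot=s["tool_rot"]); np.savez("wrist2.npz",**c)
cv2.imwrite("pics/w1.png",cv2.resize(c["frame"][:,:,::-1],(800,600)))
r=boxfit(wristworld(c)); print(r); print('r',np.hypot(*(r[3]/1000-C).T)); print(s["time_s"],s["joint_positions"])
E
```

```text
31.0 0 [-0.37  0.55  0.01  1.91 -0.01  0.69 -2.46]
31.0 3.141592653589793 [ 0.53  1.08 -1.33  1.88  1.15  1.22 -0.19]
31.0 -1.5707963267948966 [ 0.52  1.05 -1.31  1.88  1.12  1.2   1.4 ]
31.0 1.5707963267948966 [ 0.42  0.86 -1.08  1.88  0.92  1.   -1.62]
-7.0 0 [ 0.68  0.66 -0.91  2.04  0.74  0.81 -2.14]
-7.0 3.141592653589793 [ 0.9   0.96 -1.31  2.04  1.09  1.11  0.75]
-7.0 -1.5707963267948966 [-0.76  0.66  0.9   2.09 -0.76  0.77 -2.39]
-7.0 1.5707963267948966 [ 0.86  0.87 -1.21  2.04  1.    1.01 -0.76]
-44.0 0 [ 0.96  0.88 -1.04  1.79  0.9   1.02 -1.24]
-44.0 3.141592653589793 [ 1.07  1.1  -1.31  1.79  1.14  1.24  1.76]
-44.0 -1.5707963267948966 [ 0.56  0.64 -0.43  1.81  0.36  0.78 -2.43]
-44.0 1.5707963267948966 [ 1.08  1.12 -1.33  1.79  1.16  1.26  0.18]
[ 0.23052855  0.01334087 -0.00823079] [0.44767552 0.04608203 0.0804476 ]
[-0.42614732 -0.70719321  0.02556813] [0.51900611 0.04999616 0.08003421]
(((548.614013671875, 51.96597671508789), (36.76329803466797, 100.3467788696289), 3.4785594940185547), np.float64(0.06820135807085237), array([ 193,   31,  124,   49, 5862], dtype=int32), array([[527.222     , 100.93161   ],
       [533.3105    ,   0.76972187],
       [570.00604   ,   3.0003433 ],
       [563.91754   , 103.16223   ]], dtype=float32))
r [0.25784132 0.24340298 0.20671255 0.22353348]
9.9167 [ 0.89874217  0.34593541 -1.23201177  2.03382978  0.38234226  1.02404896
 -2.03391618]
```

View pics/w1.png

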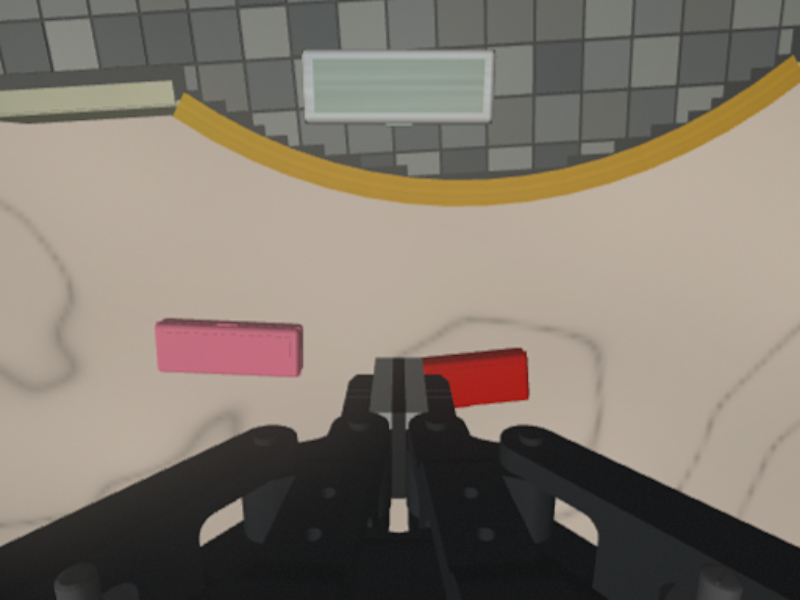

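The box now lies flat on the mosaic, (303–493, 50–123), clear of the trim: its outermost corner is at radius 258 mm against the 272.5 mm limit. Next I refit the arc from this view, check the plaster height at the trim's ends, and touch down at the left end.

Run:
```python
from workcell import bot, optics
from h import *
c=dict(np.load("wrist2.npz")); W=wristworld(c); hsv,b=masks(c,W)
P=W[b&(W[...,0]>.47)]
r=least_squares(lambda x:np.hypot(P[:,0]-x[0],P[:,1]-x[1])-.28,C,loss='soft_l1',f_scale=.003); print(r.x)
a=np.degrees(np.arctan2(P[:,1]-r.x[1],-(P[:,0]-r.x[0]))); print(np.percentile(a,[0,.2,99.8,100]),np.median(P[:,2]))
v,u=int(95*.64),int(100*.64); print('plaster',W[v-2:v+3,u,2].round(4))
aL=AMID+HALF-.006/.28; k=np.pi
bot.move_ptp([*arc(aL),.20],tool(-aL+k))
bot.move_straight([*arc(aL),.085],speed=.1); bot.dwell(.4)
s=bot.read_state(); f0=np.mean([ (bot.dwell(.02),bot.read_state()["ft_force"])[1] for _ in range(10)],0); print(s["position"],f0)
hit=bot.move_straight([*arc(aL),.0735],speed=.006,guard=1.2)
for _ in range(4):
    s=bot.read_state(); print(hit,s["time_s"],s["position"],(s["ft_force"]-f0).round(2)); bot.dwell(.05)
np.save("f0.npy",f0); print(s["joint_positions"])
```

```text
[0.77528468 0.02969055]
[-44.26829916 -43.83152628  30.75575212  30.97695381] 0.050145287884811734
plaster [0.0498 0.0497 0.05   0.05   0.05  ]
[0.53164184 0.16787078 0.08515436] [ 0.08708759 -0.02271962 -0.21903313]
True 14.9917 [0.53155944 0.16787623 0.07518088] [-0.84 -0.03  6.22]
True 15.0417 [0.5315242  0.16791759 0.07516499] [-0.11  0.09  5.45]
True 15.0917 [0.53149237 0.1679024  0.07516937] [ 0.11 -1.76  7.29]
True 15.1417 [0.53154042 0.16787234 0.07516272] [-0.2  -0.21  6.25]
[ 0.53630343  1.081969   -1.3281376   1.89242962  1.15474717  1.21358522
 -0.16500953]
```

```bash
cat >> h.py <<'E'
def force(bot,f0,n=6):
    v=[]
    for _ in range(n): bot.dwell(.02); v.append(bot.read_state()["ft_force"])
    return np.mean(v,0)-f0
E
python3 - <<'E'
from workcell import bot
from h import *
f0=np.load("f0.npy"); aL=AMID+HALF-.006/.28
for z in (.0752,.0750,.0748):
    bot.move_straight([*arc(aL),z],speed=.01); print(z,force(bot,f0).round(2),bot.read_state()["position"][2],bot.read_state()["time_s"])
E
```

```text
0.0752 [ 0.14 -0.09  1.88] 0.07519774222483654 15.5417
0.075 [-0.57 -0.76  4.8 ] 0.0751756048230322 15.8917
0.0748 [-0.83 -1.15  6.68] 0.07516427405299551 16.2417
```

Run:
```python
from workcell import bot
from h import *
f0=np.load("f0.npy"); k=np.pi
A=np.linspace(AMID+HALF-.006/.28,AMID-HALF+.004/.28,58)
z=.0751; log=[]
bot.move_straight([*arc(A[0]),z],speed=.01)
for i,a in enumerate(A[1:]):
    bot.move_straight([*arc(a),z],tool(-a+k),speed=.03)
    f=force(bot,f0,4); s=bot.read_state(); log.append((i,s["time_s"],z*1e3,*f,s["position"][2]*1e3,(np.hypot(*(s["position"][:2]-C)))*1e3))
    z=np.clip(z+np.clip((f[2]-3.3)/15e3*.5,-1.5e-4,1.5e-4),.0740,.0760)
    if s["time_s"]>56 or abs(f[2])>20: print("stop",i); break
p=bot.read_state()["position"]
bot.move_straight([*p[:2],.12],speed=.08)
L=np.array(log); print(L[::4].round(2)); print('fz range',L[:,5].min(),L[:,5].max()); print(bot.read_state()["time_s"])
```

```text
[[ 0.0000e+00  1.6920e+01  7.5100e+01  1.7000e-01  1.2300e+00  4.6200e+00
   7.5160e+01  2.8015e+02]
 [ 4.0000e+00  1.8620e+01  7.5290e+01 -1.0600e+00 -4.0000e-01  3.7500e+00
   7.5180e+01  2.8000e+02]
 [ 8.0000e+00  2.0320e+01  7.5230e+01 -8.7000e-01 -8.4000e-01  2.0200e+00
   7.5180e+01  2.7994e+02]
 [ 1.2000e+01  2.2020e+01  7.5130e+01 -2.0000e-01 -5.8000e-01  3.1800e+00
   7.5170e+01  2.7994e+02]
 [ 1.6000e+01  2.3720e+01  7.5160e+01 -3.0000e-02  1.0000e-01  4.3100e+00
   7.5150e+01  2.8000e+02]
 [ 2.0000e+01  2.5420e+01  7.5200e+01 -2.8000e-01 -5.0000e-01  2.7900e+00
   7.5180e+01  2.7997e+02]
 [ 2.4000e+01  2.7120e+01  7.5120e+01 -4.3000e-01  5.3000e-01  3.4100e+00
   7.5170e+01  2.7994e+02]
 [ 2.8000e+01  2.8820e+01  7.5180e+01 -4.1000e-01  5.5000e-01  3.3200e+00
   7.5170e+01  2.7997e+02]
 [ 3.2000e+01  3.0520e+01  7.5180e+01 -3.9000e-01  2.9000e-01  3.6000e+00
   7.5170e+01  2.7998e+02]
 [ 3.6000e+01  3.2220e+01  7.5140e+01  1.2000e-01  5.5000e-01  3.1400e+00
   7.5190e+01  2.7995e+02]
 [ 4.0000e+01  3.3920e+01  7.5180e+01 -4.9000e-01  6.2000e-01  3.8000e+00
   7.5170e+01  2.8002e+02]
 [ 4.4000e+01  3.5620e+01  7.5210e+01  8.0000e-02  1.4000e-01  2.6700e+00
   7.5200e+01  2.8001e+02]
 [ 4.8000e+01  3.7320e+01  7.5180e+01 -1.4000e-01  8.0000e-02  3.4600e+00
   7.5180e+01  2.8000e+02]
 [ 5.2000e+01  3.9020e+01  7.5220e+01  4.9000e-01 -2.2000e-01  2.9900e+00
   7.5200e+01  2.8006e+02]
 [ 5.6000e+01  4.0720e+01  7.5180e+01 -2.3000e-01  1.7000e-01  3.4800e+00
   7.5230e+01  2.8001e+02]]
fz range 2.0178315667004605 5.2731681498346035
41.425
```

Contact held at 2–5 N along the whole trim. I'll retreat, check that the box didn't move, and hand in.

Run:
```python
from workcell import bot, optics
from h import *
p=bot.read_state()["position"]
bot.move_straight([p[0]-.06,p[1],.28],speed=.15); bot.dwell(.3)
for n in ("side","scene"):
    c=optics.camera(n); r=boxfit(world(c)); print(n,r[:2],'rmax',np.hypot(*(r[3]/1000-C).T).max())
    o=dict(np.load(n+".npz")); d=np.abs(c["frame"].astype(int)-o["frame"]).max(-1)>40; print('changed px',d.sum())
    cv2.imwrite(f"pics/{n}1.png",cv2.resize(c["frame"][:,:,::-1],(800,600)))
print(bot.read_state()["time_s"],bot.read_state()["ft_force"])
```

```text
side (((546.7114868164062, 51.701744079589844), (38.52775955200195, 102.02429962158203), 4.601412296295166), np.float64(0.06743318698659323)) rmax 0.2615193439462543
changed px 8695
scene (((547.9578857421875, 53.89183044433594), (38.43632888793945, 100.51675415039062), 3.7160263061523438), np.float64(0.06793614372938123)) rmax 0.25999413546649575
changed px 3145
43.1167 [-0.29946802 -0.03192804 -0.3476361 ]
```

View pics/scene1.png

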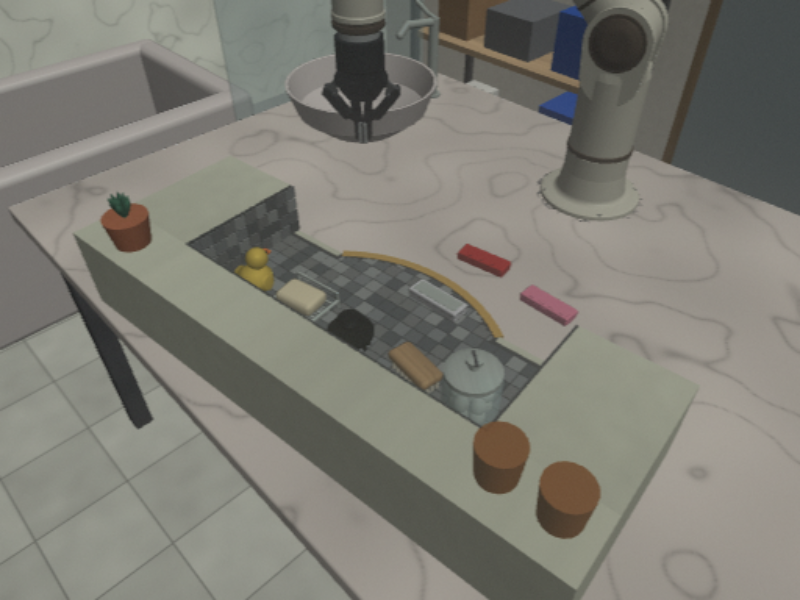

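The box at (438,297) lies clear inside the trim, the toiletries have not moved, and the hand is in the air away from everything.

```bash
python3 -c "
from workcell import bot
print(bot.hand_in())"
```

```text
the job is handed in; nothing more can be done
None
```

The file box was pushed flat onto the mosaic, about 11–14 mm clear of the trim. The fingertips then ran along the trim at 2–5 N from 6 mm inside its left end to 4 mm inside its right end. The hand was taken away, the toiletries had not moved, and the job was handed in at about 43 s.

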